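Sweep culture dishes into the loading bay with a straightedge

TASK

Pick up the straightedge by its handle and with its flat blade push all four small dishes together, as one row, into the loading bay against the sprung bar at its back; press the whole row there with about 10 newtons (a kilogram's push, certainly not much over one and a half) for a good second to seat it, every dish being pressed. Ease off so that all four stay standing against the bar, then set the straightedge back down on its blue mat, lying along it as it was. Touch the dishes only with the straightedge and leave everything else on the bench alone.

Things in the scene. Friction and masses are not known exactly. Their poses are not given: they have to be found in the camera images.
- bay: Cream loading bay fixed to the bench, open toward the robot. Origin on the bench surface below the middle of the press bar's front face (bar at rest); bay x points into the bay (away from its mouth), y across it, z up. Side rails 10 mm thick, 22 mm high, 210 mm clear between them, from x = -26 to +74 mm. Rear housing 40 mm high from x = 50 to 80 mm. No floor: the dishes slide on the bench.
- press_bar: Aluminium bar across the back of the bay, 200 mm long, 12 mm thick, 2 to 18 mm above the bench. Sprung (a few mm give under a firm push, stiffness not given, hard stop at 6 mm, returns by itself) and pivots about its middle up to 0.06 rad. A little of a push is lost to the dishes rubbing on the bench. Origin at bench height under its middle, 6 mm behind its front face; axes as the bay's.
- straightedge: Aluminium straightedge with a yellow upright handle, 0.18 kg. Origin at its underside below the middle of the handle. Handle: 24 mm (x) by 40 mm (y), top 70 mm above the underside. Flat pushing blade: 200 mm long along y, 24 mm high, its outer face at x = +14 mm, facing +x. A 3 mm thick foot plate 200 mm long spans x = -46 to +14 mm at the underside, so it stands by itself.
- mat: Blue parking mat of the straightedge, fixed, 100 mm (x) by 240 mm (y), 3 mm thick. Origin under its centre. The straightedge starts on it, its length along the mat's.
- dish1: Small closed culture dish, a disc 40 mm across and 14 mm high, slick plastic, about 30 g, slides on the bench. Origin at the centre of its underside, z up.
- dish2: Small closed culture dish, a disc 40 mm across and 14 mm high, slick plastic, about 30 g, slides on the bench. Origin at the centre of its underside, z up.
- dish3: Small closed culture dish, a disc 40 mm across and 14 mm high, slick plastic, about 30 g, slides on the bench. Origin at the centre of its underside, z up.
- dish4: Small closed culture dish, a disc 40 mm across and 14 mm high, slick plastic, about 30 g, slides on the bench. Origin at the centre of its underside, z up.
- jar: Bystander, leave alone: white screw jar with a blue cap, 48 mm across, 65 tall. Origin under its centre.
- wash_bottle: Bystander, leave alone: clear wash bottle with white bent spout, 68 mm across, 160 tall. Origin under its centre.
- big_dish: Bystander, leave alone: large closed culture dish with a lilac card on it, 90 mm across, 20 tall. Origin under its centre.
- spatula: Bystander, leave alone: small spatula lying flat, 160 mm long. Origin at mid-tool.
- beaker: Bystander, leave alone: glass beaker, 64 mm across, 75 tall. Origin under its centre.
- vial: Bystander, leave alone: amber vial with a black cap, 24 mm across, 54 tall. Origin under its centre.
Not all that is in view belongs to the job. Leave any red or turquoise look-alike of the dish4 alone. What is shaped like the dish1 but red is not meant.

How it is judged:
By the outcome, as a careful person would: the job done as asked, in the order asked, and still so for the second after the job is handed in, with the robot touching nothing.
It also fails if it takes over 72 s, if anything falls off the work surface, if the arm or the gripper's body presses on something with over 40 N, if the wrist force passes 120 N, or if a joint passes its speed limit or range.

ROBOT

A 6-joint arm with a two-finger parallel gripper is mounted at the origin on the work surface. World frame = base frame: x ahead of the robot, y to its left, z up, the work surface at z = 0. Lengths are in mm, angles in rad, forces in N, time in s.
With the tool pointing down it reaches from about 300 to 775 mm from the base axis. Payload 14.6 kg.
Tool frame: the origin (TCP) lies at the very end of the fingers, on their centre line; the grasp point (between the pads) lies 19 mm behind it; z points along the fingers, y is the direction in which the jaws open and shut (so a half turn about z gives the same grasp; the last joint's range is limited). The gripper opens to 94 mm and grips with 3 to 60 N. Pads are 16 mm wide; open, the fingers measure 119 mm over their backs; the gripper's body (75 mm by 177 mm) begins 78 mm behind the grasp point.
Start: joints at [-1.27, 0.3, 1.521, -0, 1.321, -0.067], TCP at [197.752, -513.209, 205.446] pointing down, gripper open.
Joint ranges: [-3.03, 3.03], [-0.79, 2.21], [0.23, 2.52], [-1.04, 4.18], [0, 3.07], [-2.55, 2.55]. Speed limits (rad/s): [2.22, 2.22, 2.57, 3.14, 3.14, 3.14].

INTERFACE

Orientations are given as [roll, pitch, yaw] about the fixed x, y, z axes, in that order (R = Rz(yaw) Ry(pitch) Rx(roll)).
In Python, from cell import manip gives the robot as it stands.
- The arm moves only by the shell command python3 -m inch 'ROWS' [FORCE]. ROWS is a JSON object of lists of equal length, an entry for each row: "grip": the opening, from -1 (shut) to 1 (fully open), so that 0 is half open; "travel": the shift along the world's x, y, z in cm, a list of three; "turn": the turn, a rotation vector about the world's x, y, z in degrees, a list of three. A call has 1 to 10 rows; each row is the pose to reach, as a shift and turn from the pose measured when the call began; what a row does not reach only later rows make up. A row lasts 1/8 s, in which the tool goes at most 62.5 mm and 10.7 degrees, less where a joint would pass 70% of its speed; a pose out of reach is approached as far as the arm can. A call with a gripper value outside its range is refused whole. The fingers move at their own pace and stop on an object; FORCE is the grip in N (left out, the last holds). Time passes only in rows, so rows that repeat a pose let the fingers close. It gives the time, the measured TCP pose, the force and the opening at its end, in the units of the state.
- manip.read_state(): the state, without advancing time (a new reading comes with each control period).
- manip.camera(name): name is "scene" or "side" or "wrist"; returns (picture, depth): 384x512x3 uint8, red, green, blue; 384x512 float32, mm along the optical axis (not along the pixel's ray), 0 where there is no reading.
- manip.calibration(name): a dict with "fx", "fy", "cx", "cy" (pixels), "world_from_camera" (4x4, takes a point from camera to world coordinates). Camera axes: x right, y up, looking along -z (the intrinsics and any distortion apply to the point x, -y, -z); pixel columns grow to the right and rows downward; lengths in mm; the calibration is good to about 2 mm. A picture is of the moment at which its call begins: read the wrist's pose just before it. calibration takes no time and is no camera call; for the wrist camera it gives the pose at the moment of the call.
- manip.sign_off(): hands the job in, once; it reports no verdict.
Trained networks look in the newest picture that a camera, given by its name, has taken for a name from the list of things; names that differ only in an ending like _2 or _b are one class to them, and where a whole thing is asked for, a point or a joint stands for the part that bears it (a point fixed in the world has none). Each returns a list of dicts, best first, with "p" (0 to 1); they miss things now and then, are a little off and sometimes report something else, mostly with a low value. They report only what shows in the picture. A call takes as long as a camera call. They do not tell look-alikes from the thing itself.
- manip.look_for(camera, label): "bbox" ([left, top, right, bottom] in pixels, round what is visible of it).
The state is a dict: "clock": time; "joints": joint angles; "qd": joint speeds; "effort": joint torques, N m; "eef_pos": TCP position; "eef_rot": TCP orientation; "wrist_force": force on the tool from outside, world axes, zero at the start; "moment": the same for the moment, N m; "finger_gap": finger opening in mm.
Only numpy, scipy, OpenCV 4.12 (cv2) and the standard library are available. Lean on these libraries where they do the work, as an engineer would, in place of code of your own. Each camera call takes 0.05 s, during which the arm holds its last target.

## Working session

There is one attempt and no reset: what is moved stays moved. The work goes in short steps, Python scripts to look and compute and a shell command to move; the robot and the scene stay as the last step left them, time stands still between calls to the robot, and variables do not carry over. Pictures are saved under pics/ and viewed, and the job is handed in when it is done.

```bash
ls; mkdir -p pics; cat > h.py <<'E'
from cell import manip
import cv2, numpy as np
def snap(n,f):
    c=manip.calibration(n); p,d=manip.camera(n)
    cv2.imwrite('pics/'+f+'.png',p[:,:,::-1]); np.savez('pics/'+f,p=p,d=d,T=c['world_from_camera'],K=[c['fx'],c['fy'],c['cx'],c['cy']]); return c,p,d
def cloud(c,d):
    v,u=np.mgrid[:d.shape[0],:d.shape[1]]
    X=np.stack([(u-c['cx'])/c['fx']*d,-(v-c['cy'])/c['fy']*d,-d,np.ones_like(d)],-1)
    return (X@np.array(c['world_from_camera']).T)[...,:3]
E
python3 - <<'E'
from h import *
print(manip.read_state())
for n in ['scene','side','wrist']:
    c,p,d=snap(n,n+'0'); print({k:(np.round(v,3).tolist()) for k,v in c.items()})
E
```

```text
pics
{'clock': 0.0, 'joints': array([-1.26960001e+00,  3.00477517e-01,  1.52159569e+00, -6.10580623e-06,
        1.32068343e+00, -6.65918121e-02]), 'qd': array([-0.00100897, -0.00181576, -0.00074233,  0.00070203, -0.00016435,
        0.00047683]), 'effort': array([-8.55256494e-04, -5.31812525e+01, -3.52735126e+01,  7.08008185e-02,
        2.44121393e-02, -9.45766601e-05]), 'eef_pos': array([ 197.67495783, -512.96503028,  204.87662708]), 'eef_rot': array([-3.14043086e+00, -7.15535379e-05,  3.67789598e-01]), 'wrist_force': array([-0.02781315,  0.29373514,  0.07782493]), 'moment': array([-0.01251506, -0.00693979, -0.01163052]), 'finger_gap': 94.09589008246539}
{'fx': 447.825, 'fy': 447.825, 'cx': 254.967, 'cy': 197.359, 'world_from_camera': [[-0.041, -0.548, 0.836, 1542.082], [0.999, -0.026, 0.032, 85.789], [0.004, 0.836, 0.548, 653.41], [0.0, 0.0, 0.0, 1.0]]}
{'fx': 346.41, 'fy': 346.41, 'cx': 252.533, 'cy': 187.106, 'world_from_camera': [[-0.988, 0.096, -0.123, 486.735], [-0.156, -0.622, 0.768, 732.073], [-0.003, 0.777, 0.629, 596.56], [0.0, 0.0, 0.0, 1.0]]}
{'fx': 333.704, 'fy': 333.704, 'cx': 260.214, 'cy': 188.442, 'world_from_camera': [[0.358, 0.901, 0.244, 267.983], [-0.934, 0.346, 0.093, -486.796], [-0.001, -0.261, 0.965, 384.263], [0.0, 0.0, 0.0, 1.0]]}
```

View pics/scene0.png

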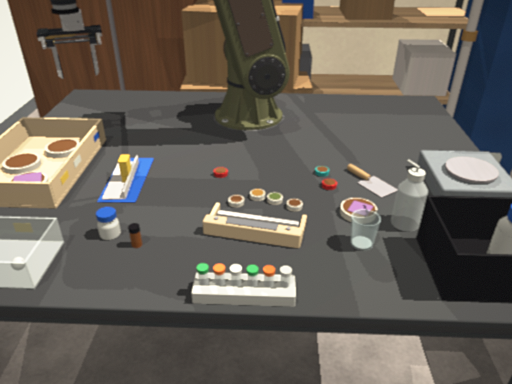

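View pics/side0.png

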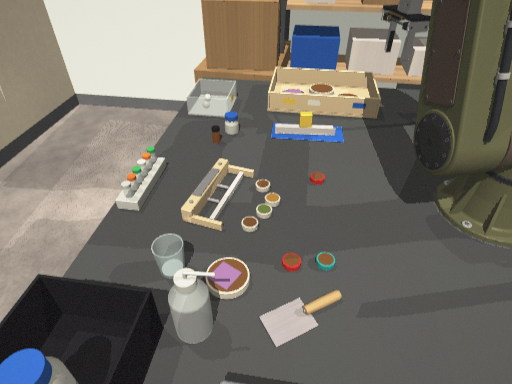

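View pics/wrist0.png

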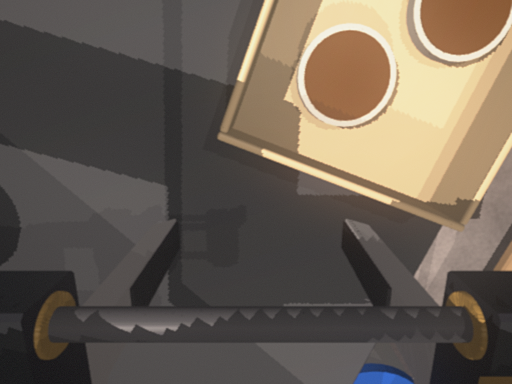

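Scene view: the straightedge is on its mat at (125,178). There are four white-rimmed dishes at (236,200), (258,195), (275,199) and (295,205), in front of the bay at (256,225). The look-alikes to avoid are red at (220,172) and (329,184), and turquoise at (321,171). The big dishes are at (358,208) and in the tray on the left.

```bash
cat > meas.py <<'E'
from h import *
import sys
for n in ['scene','side']:
    c,p,d=snap(n,n+'1'); P=cloud(c,d)
    Z=P[...,2]
    bench=(abs(Z)<15)&(P[...,0]>300)&(P[...,0]<800)&(abs(P[...,1])<300)
    print(n,'bench z',np.median(Z[bench]))
    for l in ['dish1','straightedge','bay','press_bar','mat','jar','vial']:
        for r in manip.look_for(n,l):
            if r['p']<.3: continue
            b=[int(round(x)) for x in r['bbox']]; s=np.s_[max(b[1],0):b[3],max(b[0],0):b[2]]
            Q=P[s][(d[s]>0)]; 
            print(l,round(r['p'],2),b, 'med',np.median(Q,0).round(0),'top',np.percentile(Q[:,2],97).round(0))
    # colour masks
    h=cv2.cvtColor(p,cv2.COLOR_RGB2HSV)
    for nm,m in [('blue',(h[...,0]>100)&(h[...,0]<130)&(h[...,1]>150)&(abs(Z-3)<7)),('yellow',(h[...,0]>18)&(h[...,0]<30)&(h[...,1]>150)&(Z>25)&(Z<90)),
        ('blade',(h[...,1]<60)&(h[...,2]>140)&(Z>12)&(Z<40))]:
        m=m&(P[...,0]>250)&(P[...,0]<850)&(P[...,1]<-150)&(P[...,1]>-450)
        k,lab,st,ce=cv2.connectedComponentsWithStats(m.astype(np.uint8))
        for i in range(1,k):
            if st[i,4]<25: continue
            Q=P[lab==i]; rc=cv2.minAreaRect(Q[:,:2].astype(np.float32))
            print(nm,st[i,4],'px',ce[i].round(),'rect',np.round(rc[0]),np.round(rc[1]),round(rc[2],1),'z',np.percentile(Q[:,2],[5,50,95]).round(1))
E
python3 meas.py
```

```text
scene bench z 0.288060332210307
dish1 0.73 [268, 191, 283, 203] med [561. 101.  13.] top 17.0
dish1 0.7 [228, 193, 244, 206] med [579.  -1.  13.] top 17.0
dish1 0.59 [286, 203, 303, 214] med [603. 149.   6.] top 16.0
dish1 0.53 [211, 166, 229, 178] med [433. -58.   6.] top 16.0
dish1 0.46 [250, 189, 267, 198] med [544.  56.  14.] top 17.0
dish1 0.44 [320, 178, 336, 191] med [489. 245.   9.] top 17.0
straightedge 0.73 [99, 154, 139, 199] med [ 488. -331.    4.] top 72.0
bay 0.8 [203, 205, 305, 248] med [718.  50.  13.] top 43.0
press_bar 0.85 [220, 210, 296, 228] med [665.  59.  17.] top 44.0
mat 0.57 [96, 159, 152, 204] med [ 495. -310.    3.] top 58.0
jar 0.78 [96, 209, 117, 242] med [ 737. -285.   36.] top 66.0
vial 0.7 [129, 224, 142, 249] med [ 765. -213.   25.] top 55.0
blue 578 px [135. 181.] rect [ 466. -318.] [245. 100.] 1.7 z [0.5 2.9 5.2]
yellow 142 px [125. 167.] rect [ 483. -307.] [20. 38.] 61.1 z [29.5 52.8 71.5]
blade 137 px [129. 176.] rect [ 476. -304.] [202.   6.] 4.4 z [13.  23.2 28. ]
blade 157 px [112. 228.] rect [ 730. -277.] [22. 43.] 49.7 z [14.3 29.3 38.8]
bla
[... 683 characters left out ...]
[167, 266, 216, 342] med [638. 432.  67.] top 152.0
press_bar 0.94 [210, 173, 244, 220] med [663.  56.  -0.] top 38.0
mat 0.71 [272, 128, 344, 146] med [ 464. -287.    1.] top 24.0
jar 0.8 [225, 112, 240, 133] med [ 718. -271.   36.] top 65.0
vial 0.33 [274, 109, 336, 137] med [ 478. -358.    4.] top 69.0
blue 445 px [311. 136.] rect [ 467. -313.] [240. 100.] 3.1 z [-0.2  1.7  3.5]
yellow 155 px [305. 120.] rect [ 476. -312.] [26. 39.] 86.8 z [32.6 53.9 72.2]
blade 201 px [216. 109.] rect [ 788. -393.] [116.  57.] 33.8 z [13.7 25.7 38.7]
blade 103 px [231. 127.] rect [ 721. -271.] [25. 42.] 89.1 z [13.5 28.8 39. ]
blade 251 px [305. 129.] rect [ 475. -301.] [198.  11.] 4.0 z [12.8 20.  26.5]
```

```bash
python3 - <<'E'
import cv2,numpy as np
for n,(x0,y0,x1,y1) in {'scene':(90,140,350,260),'side':(170,90,360,250)}.items():
    im=cv2.imread(f'pics/{n}0.png')[y0:y1,x0:x1]; cv2.imwrite(f'pics/{n}0c.png',cv2.resize(im,None,fx=3,fy=3,interpolation=cv2.INTER_CUBIC))
E
```

```text
(no output)
```

View pics/scene0c.png

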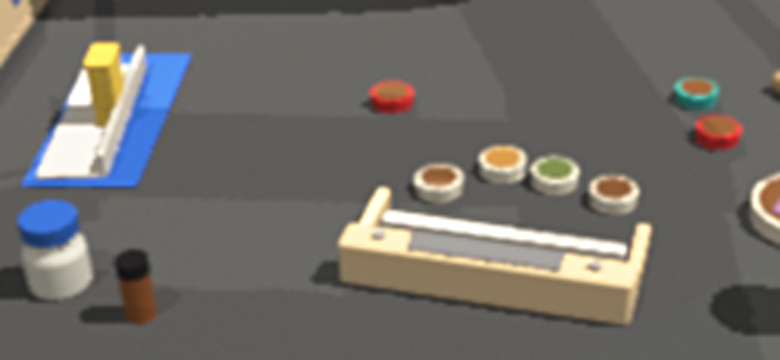

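View pics/side0c.png

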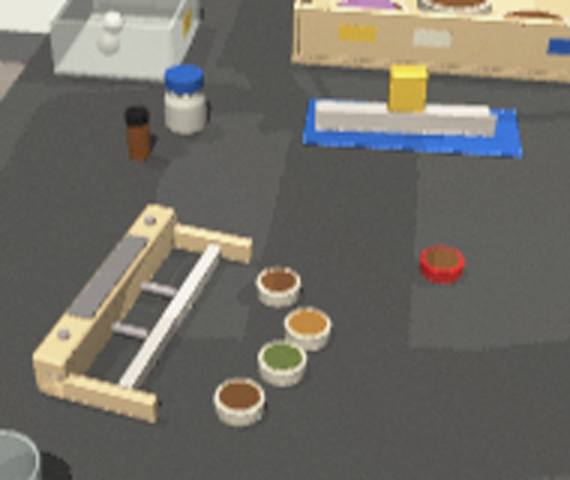

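```bash
cat > meas2.py <<'E'
from h import *
def mad(n,d,c,p):
    P=cloud(c,d); Z=P[...,2]; hsv=cv2.cvtColor(p,cv2.COLOR_RGB2HSV)
    out=[]
    # dishes: blobs z 6..22 in the front-of-bay region
    m=(Z>5)&(Z<24)&(P[...,0]>480)&(P[...,0]<640)&(P[...,1]>-60)&(P[...,1]<210)
    k,lab,st,ce=cv2.connectedComponentsWithStats(m.astype(np.uint8),connectivity=4)
    for i in range(1,k):
        if st[i,4]<60: continue
        s=lab==i; Q=P[s&(Z>11)]
        (x,y),r=cv2.minEnclosingCircle(Q[:,:2].astype(np.float32))
        out.append((st[i,4],ce[i].round(),'circ',round(x,1),round(y,1),round(r,1),'mean',Q.mean(0).round(1)))
    return P,hsv,out
if __name__=='__main__':
  for n in ['scene','side']:
    f=np.load(f'pics/{n}1.npz'); p,d=f['p'],f['d']; K=f['K']; c=dict(fx=K[0],fy=K[1],cx=K[2],cy=K[3],world_from_camera=f['T'])
    P,h,o=mad(n,d,c,p)
    print(n); [print(*q) for q in o]
    Z=P[...,2]; X=P[...,0]; Y=P[...,1]
    R=(X>560)&(X<800)&(Y>-90)&(Y<210)
    m=R&(h[...,1]<50)&(h[...,2]>150)&(Z>13)&(Z<24)
    k,lab,st,ce=cv2.connectedComponentsWithStats(m.astype(np.uint8))
    for i in range(1,k):
        if st[i,4]>60: Q=P[lab==i]; print('bar',st[i,4],ce[i].round(),cv2.minAreaRect(Q[:,:2].astype(np.float32)),Q.mean(0).round(1))
    m=R&(h[...,0]>12)&(h[...,0]<28)&(h[...,1]>50)&(Z>30)&(Z<50)
    Q=P[m]; print('housing',len(Q),cv2.minAreaRect(Q[:,:2].astype(np.float32)))
    m=R&(h[...,0]>12)&(h[...,0]<28)&(h[...,1]>50)&(Z>16)&(Z<50)
    k,lab,st,ce=cv2.connectedComponentsWithStats(m.astype(np.uint8)); i=1+np.argmax(st[1:,4]); Q=P[lab==i]
    print('bay',cv2.minAreaRect(Q[:,:2].astype(np.float32)))
E
python3 meas2.py
```

```text
scene
140 [257. 194.] circ 544.9 50.8 21.8 mean [546.8  52.3  14.3]
141 [274. 198.] circ 562.0 99.3 20.9 mean [562.8  98.6  14.3]
142 [235. 200.] circ 577.6 -2.8 21.5 mean [579.4  -1.8  14.2]
149 [294. 204.] circ 589.0 148.8 20.8 mean [590.1 148.6  14.4]
bar 304 [257. 218.] ((660.919189453125, 56.583351135253906), (199.38302612304688, 17.670177459716797), 78.9700927734375) [662.4  58.1  17.7]
housing 653 ((720.0953369140625, 45.26575469970703), (229.6395721435547, 33.5848503112793), 79.12324523925781)
bay ((708.2346801757812, 47.99285125732422), (229.57916259765625, 62.972694396972656), 77.88786315917969)
side
82 [247. 173.] circ 627.4 -37.2 20.1 mean [625.8 -41.   17.4]
136 [262. 185.] circ 575.9 2.0 20.4 mean [576.2   3.2  13.2]
326 [268. 205.] circ 552.2 78.2 44.5 mean [552.4  80.7  13.1]
187 [249. 223.] circ 588.1 151.8 20.8 mean [587.2 153.   13.1]
bar 233 [226. 195.] ((660.778076171875, 56.88444519042969), (206.23971557617188, 13.159012794494629), 78.91932678222656) [661.8  65.4  16.6]
housing 458 ((717.3333129882812, 48.68260192871094), (231.49559020996094, 30.091032028198242), 79.0704116821289)
bay ((680.4893798828125, 56.394081115722656), (232.0455780029297, 106.94129943847656), 78.61466979980469)
```

```bash
python3 -m inch '{"grip":[1,1,1,1,1,0.3,0.3,0.3,0.3,0.3],"travel":[[3,2,0],[6,4,0],[9,6.5,0],[12,8.5,0],[15,11,0],[18,13,0],[21,15,0],[24,17.5,0],[26,19,0],[28,20.2,0]],"turn":[[0,0,10],[0,0,20],[0,0,30],[0,0,40],[0,0,50],[0,0,60],[0,0,70],[0,0,80],[0,0,90],[0,0,100]]}' 60
python3 -m inch '{"grip":[0.3,0.3,0.3,0.3,0.3,0.3,0.3,0.3],"travel":[[0,0,0],[0,0,0],[0,0,0],[0,0,0],[0,0,0],[0,0,0],[0,0,0],[0,0,0]],"turn":[[0,0,10],[0,0,20],[0,0,30],[0,0,40],[0,0,50],[0,0,60],[0,0,62],[0,0,62]]}'
python3 - <<'E'
from h import *
s=manip.read_state();print(s['clock'],s['eef_pos'],s['eef_rot'],s['joints'])
c,p,d=snap('wrist','wrist1'); P=cloud(c,d)
h=cv2.cvtColor(p,cv2.COLOR_RGB2HSV)
Z=P[...,2]
m=(h[...,0]>18)&(h[...,0]<32)&(h[...,1]>120)&(Z>45)&(Z<85)&(abs(P[...,0]-478)<50)&(abs(P[...,1]+311)<50)
Q=P[m];print('handle',len(Q),Q.mean(0) if len(Q) else 0, cv2.minAreaRect(Q[:,:2].astype(np.float32)) if len(Q) else 0, np.percentile(Z[m],[5,50,95]))
E
```

```text
clock: 2.2
eef_pos: [478.5, -310.5, 205.5]
eef_rot: [-3.142, 0.0, 2.119]
wrist_force: [0.3, -0.5, 0.9]
finger_gap: 61.0
clock: 3.2
eef_pos: [478.5, -310.4, 205.5]
eef_rot: [3.142, 0.0, -3.085]
wrist_force: [0.1, 0.8, -0.4]
finger_gap: 61.2
3.2 [ 478.54068472 -310.43932449  205.48806494] [ 3.14156560e+00  5.64464534e-05 -3.08459300e+00] [-6.39710432e-01  3.45438586e-01  1.46093361e+00  5.85899391e-05
  1.33519453e+00 -2.26752009e+00]
handle 932 [ 473.35006163 -317.19616708   73.00906486] ((474.08087158203125, -317.75592041015625), (39.61119079589844, 22.95915985107422), 3.507756233215332) [71.74036735 73.01629829 74.17202826]
```

View pics/wrist1.png

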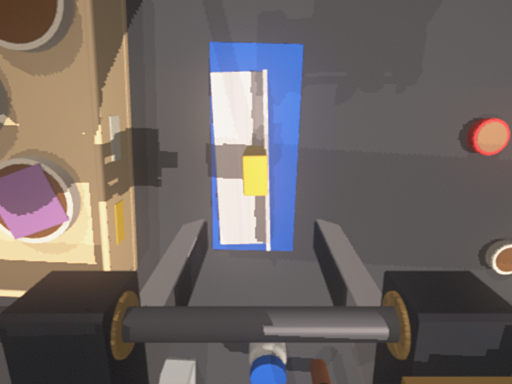

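```bash
python3 -m inch '{"grip":[0.3,0.3,0.3,0.3,0.3,0.3,0.3],"travel":[[-0.35,-0.6,-4],[-0.35,-0.6,-8],[-0.35,-0.6,-12],[-0.35,-0.6,-15],[-0.35,-0.6,-16.5],[-0.35,-0.6,-17.2],[-0.35,-0.6,-17.2]],"turn":[[0,0,0],[0,0,0],[0,0,0],[0,0,0],[0,0,0],[0,0,0],[0,0,0]]}'
python3 -c "
from h import *
snap('wrist','wrist2');snap('side','side2')
im=cv2.imread('pics/side2.png')[70:170,230:380];cv2.imwrite('pics/side2c.png',cv2.resize(im,None,fx=4,fy=4))"
```

```text
clock: 4.12
eef_pos: [475.3, -316.6, 34.0]
eef_rot: [-3.141, 0.001, -3.085]
wrist_force: [-0.2, -0.4, -0.2]
finger_gap: 61.4
```

View pics/wrist2.png

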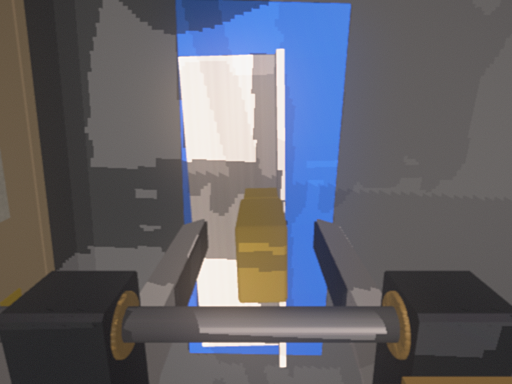

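View pics/side2c.png

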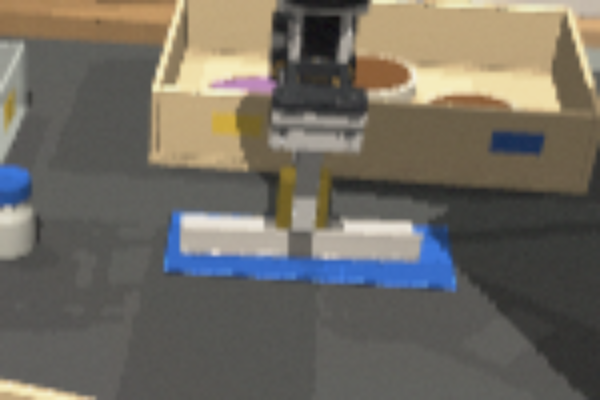

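The handle stands centred between the fingers: wrist view (262,245), with the finger at (300,200) in the side crop. I'll close the gripper.

```bash
python3 -m inch '{"grip":[0,-0.3,-0.6,-1,-1,-1,-1,-1],"travel":[[0,0,0],[0,0,0],[0,0,0],[0,0,0],[0,0,0],[0,0,0],[0,0,0],[0,0,0]],"turn":[[0,0,0],[0,0,0],[0,0,0],[0,0,0],[0,0,0],[0,0,0],[0,0,0],[0,0,0]]}' 60
python3 -c "
from h import *
s=manip.read_state();print(s['joints'].round(3),s['eef_pos'],s['eef_rot'])
snap('wrist','wrist3')"
```

```text
clock: 5.22
eef_pos: [475.5, -316.7, 34.5]
eef_rot: [-3.141, 0.001, -3.085]
wrist_force: [-1.0, 0.9, 1.8]
finger_gap: 23.5
[-0.652  0.54   1.612  0.     0.988 -2.279] [ 475.47939803 -316.7384221    34.52952159] [-3.14069977e+00  1.20460354e-03 -3.08500039e+00]
```

View pics/wrist3.png

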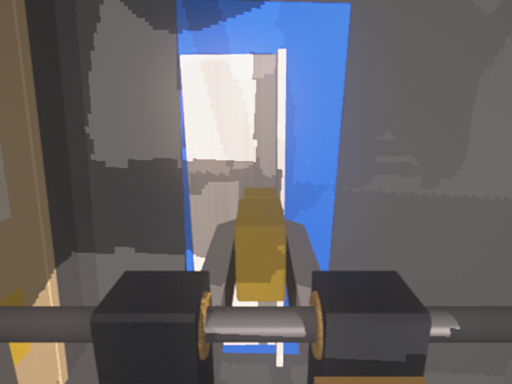

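```bash
python3 -m inch '{"grip":[-1,-1,-1,-1,-1,-1],"travel":[[0,0,1],[0,0,3],[0,0,6],[0,0,9],[0,0,11],[0,0,11]],"turn":[[0,0,0],[0,0,0],[0,0,0],[0,0,0],[0,0,0],[0,0,0]]}' 60
python3 -c "
from h import *
s=manip.read_state();print(s['joints'].round(3),s['wrist_force'],s['moment'])
c,p,d=snap('wrist','wrist4')
P=cloud(c,d);h=cv2.cvtColor(p,cv2.COLOR_RGB2HSV);Z=P[...,2];print(np.percentile(Z[150:240,245:270],[5,50,95]))"
```

```text
clock: 6.02
eef_pos: [476.0, -317.1, 146.1]
eef_rot: [-3.139, 0.003, -3.085]
wrist_force: [1.0, -0.2, -1.8]
finger_gap: 23.6
[-0.652  0.399  1.53  -0.     1.208 -2.279] [ 0.99506088 -0.17928474 -1.80213606] [ 0.10556005 -0.1017633   0.00472702]
[116.82818004 135.14865877 184.81391874]
```

View pics/wrist4.png

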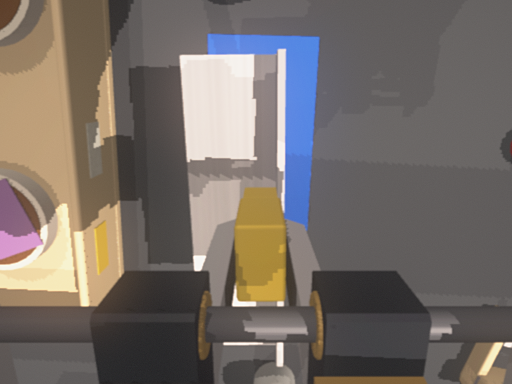

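The straightedge is held and hasn't shifted: its blade still ends at (281,50), as before the lift. I'll carry it to behind the dishes.

```bash
python3 -m inch '{"grip":[-1,-1,-1,-1,-1,-1,-1,-1,-1,-1],"travel":[[0.2,3,0],[0.5,7,0],[0.7,11,0],[1,15,0],[1.2,19,0],[1.4,23,0],[1.6,27,0],[1.9,31,0],[2.1,35,0],[2.2,37.5,0]],"turn":[[0,0,-10],[0,0,-20],[0,0,-30],[0,0,-40],[0,0,-50],[0,0,-60],[0,0,-70],[0,0,-80],[0,0,-90],[0,0,-98]]}'
python3 -m inch '{"grip":[-1,-1,-1],"travel":[[0.1,2,0],[0.2,3.3,0],[0.2,3.3,0]],"turn":[[0,0,-4],[0,0,-6.2],[0,0,-6.2]]}'
python3 - <<'E'
from h import *
s=manip.read_state();print(s['joints'].round(3),s['eef_pos'],s['eef_rot'],s['wrist_force'],s['moment'])
for n in ['scene','side','wrist']: snap(n,n+'5')
E
```

```text
clock: 7.32
eef_pos: [496.9, 59.8, 143.5]
eef_rot: [-3.138, 0.002, 1.484]
wrist_force: [1.2, -0.6, -2.0]
finger_gap: 23.7
clock: 7.7
eef_pos: [498.4, 93.2, 142.5]
eef_rot: [-3.137, 0.002, 1.377]
wrist_force: [0.6, -0.6, -2.2]
finger_gap: 23.6
[ 1.130e-01  2.710e-01  1.712e+00 -1.000e-03  1.164e+00  3.070e-01] [498.39916814  93.2447656  142.50540138] [-3.13676005e+00  2.45426587e-03  1.37706380e+00] [ 0.58246427 -0.62934677 -2.19228499] [-0.07139    -0.03177905 -0.01253724]
```

View pics/wrist5.png

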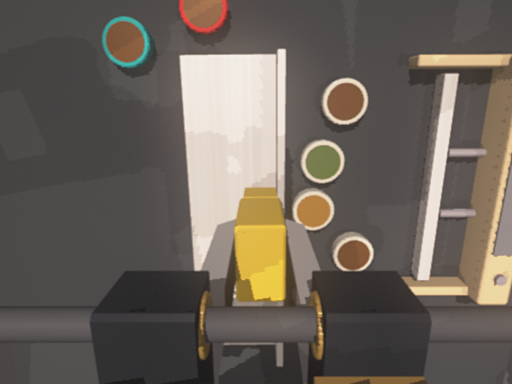

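View pics/side5.png

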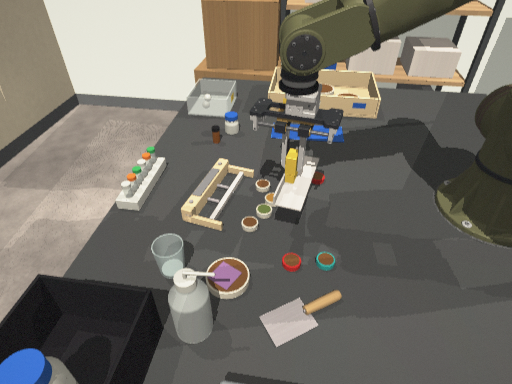

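```bash
cat > w.py <<'E'
from h import *
import sys
np.set_printoptions(suppress=True,precision=1)
def load(f):
    f=np.load(f'pics/{f}.npz'); K=f['K']; return f['p'],f['d'],dict(fx=K[0],fy=K[1],cx=K[2],cy=K[3],world_from_camera=f['T'])
def bay(x,y,yaw=-11.,o=(655.3,58.)):
    a=np.radians(yaw); R=np.array([[np.cos(a),np.sin(a)],[-np.sin(a),np.cos(a)]]); return R@(np.array([x,y])-o)
def ana(name):
    p,d,c=load(name); P=cloud(c,d); h=cv2.cvtColor(p,cv2.COLOR_RGB2HSV); X,Y,Z=P[...,0],P[...,1],P[...,2]
    R=(X>520)&(X<800)&(Y>-90)&(Y<210)
    v,u=np.mgrid[:384,:512]; R&=(u>288)
    m=(R&(Z>6)&(Z<24)&(X<655)&((h[...,0]<12)|(h[...,0]>26)|(h[...,1]<60)|(h[...,1]>150)))
    k,lab,st,ce=cv2.connectedComponentsWithStats(m.astype(np.uint8),connectivity=4)
    for i in range(1,k):
        if st[i,4]<300: continue
        Q=P[(lab==i)&(Z>10)]; (x,y),r=cv2.minEnclosingCircle(Q[:,:2].astype(np.float32))
        print('blob',ce[i],st[i,4],'c',np.array([x,y,r]),'bay',bay(x,y),'z',np.median(Q[:,2]))
    m=R&(h[...,1]<40)&(h[...,2]>150)&(Z>12)&(Z<25)&(X>610)
    k,lab,st,ce=cv2.connectedComponentsWithStats(m.astype(np.uint8)); i=1+np.argmax(st[1:,4]); Q=P[lab==i]
    r=cv2.minAreaRect(Q[:,:2].astype(np.float32)); print('bar',st[i,4],ce[i],np.array(r[0]),np.array(r[1]),r[2],'z',np.median(Q[:,2]))
    for nm,lo,hi in [('housing',32,50),('rails',16,30)]:
        m=R&(h[...,0]>12)&(h[...,0]<28)&(h[...,1]>50)&(Z>lo)&(Z<hi)
        if m.sum()>50:
            k,lab,st,ce=cv2.connectedComponentsWithStats(m.astype(np.uint8))
            for i in range(1,k):
                if st[i,4]>150:
                    Q=P[lab==i]; r=cv2.minAreaRect(Q[:,:2].astype(np.float32)); print(nm,st[i,4],ce[i],np.array(r[0]),np.array(r[1]),r[2],np.median(Q[:,2]))
    # blade top
    m=(h[...,1]<40)&(h[...,2]>150)&(u>272)&(u<292)&(v<190)&(d>0)
    Q=P[m]; l=cv2.fitLine(Q[:,:2].astype(np.float32),cv2.DIST_L2,0,.01,.01).ravel(); print('blade dir',np.degrees(np.arctan2(l[1],l[0])),'mean',Q.mean(0), Q[np.argmax(Q[:,1])])
if __name__=='__main__': ana(sys.argv[1])
E
python3 w.py wrist5
```

```text
blob [343.  100.8] 547 c [585.9 148.   20.4] bay [-85.3  75.1] z 13.823447405101575
blob [322.2 160.9] 1410 c [558.3  97.9  20.4] bay [-102.8   20.6] z 14.435100109107196
blob [425.  233.9] 1513 c [650.4   9.6  57.7] bay [  4.4 -48.5] z 17.697879991993375
blob [312.8 205.4] 395 c [542.2  51.7  20.5] bay [-109.9  -27.8] z 13.861417689858172
blob [313.1 210.8] 736 c [542.   51.7  15.6] bay [-110.   -27.8] z 14.790726583697051
blob [350.9 248.2] 413 c [574.7  -2.1  20.5] bay [-67.7 -74.3] z 13.787075039989645
bar 2758 [437.1 174.4] [658.8  55.9] [198.4  13.3] 78.81256103515625 z 18.03339337273883
housing 3083 [496.  234.5] [712.5  27.2] [192.3  30.6] 78.8767318725586 39.16175523477892
rails 4211 [474.1 158.6] [666.1  54.5] [230.3  78. ] 79.39215850830078 22.020162350850967
blade dir 79.28762 mean [520.9 152.5 125.3] [534.8 203.5   0.4]
```

```bash
python3 -m inch '{"grip":[-1,-1,-1,-1,-1,-1],"travel":[[-0.1,-0.5,-3],[-0.1,-0.5,-6],[-0.1,-0.5,-8],[-0.1,-0.5,-9.5],[-0.1,-0.5,-10],[-0.1,-0.5,-10]],"turn":[[-0.28,0,0],[-0.28,0,0],[-0.28,0,0],[-0.28,0,0],[-0.28,0,0],[-0.28,0,0]]}'
python3 - <<'E'
from h import *
s=manip.read_state();print(s['eef_pos'],s['eef_rot'],s['wrist_force'],s['moment'])
for n in ['scene','side','wrist']: snap(n,n+'6')
im=cv2.imread('pics/side6.png')[130:250,170:350];cv2.imwrite('pics/side6c.png',cv2.resize(im,None,fx=4,fy=4,interpolation=cv2.INTER_CUBIC))
E
python3 w.py wrist6
```

```text
clock: 8.6
eef_pos: [497.9, 87.2, 43.3]
eef_rot: [-3.139, 0.007, 1.376]
wrist_force: [-0.2, -0.8, -1.4]
finger_gap: 23.7
[497.85845461  87.16163314  43.30660656] [-3.13882588  0.00704654  1.37607127] [-0.19004566 -0.77598809 -1.38801057] [ 0.03714371 -0.09877324  0.04576666]
blob [379.6  92.8] 1245 c [586.1 148.3  20.7] bay [-85.2  75.4] z 13.831446731029558
blob [348.1 180.6] 2943 c [558.2  97.9  20.5] bay [-103.    20.7] z 14.482247369595271
blob [494.2 259.6] 2411 c [647.3  27.   41.3] bay [ -2. -32.] z 17.41232040944635
blob [338.3 234.8] 622 c [542.8  52.3  20.5] bay [-109.4  -27.1] z 13.849415030221635
blob [335.1 250.3] 1431 c [542.1  51.9  16.2] bay [-110.   -27.6] z 14.698917232675655
bar 1595 [501.8 256.1] [654.8  36.7] [94.8 13.3] 78.93055725097656 z 18.005202090389787
rails 369 [502.5  32.3] [653.5 168.8] [ 9.9 12.1] 77.08583068847656 21.17267374805698
rails 1091 [474.2 356.5] [631.9 -49.6] [11.2 52.6] 79.9666519165039 21.54059040697578
blade dir 79.133705 mean [520.2 147.3  29. ] [527.9 186.7  -0.4]
```

View pics/wrist6.png

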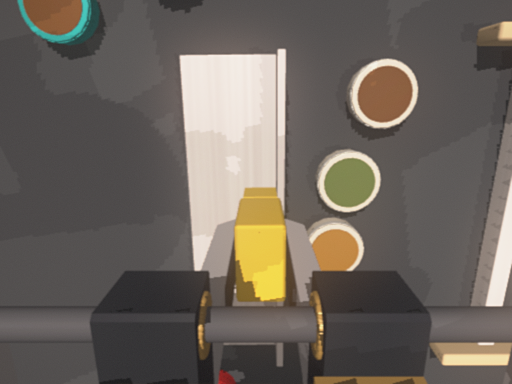

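View pics/side6c.png

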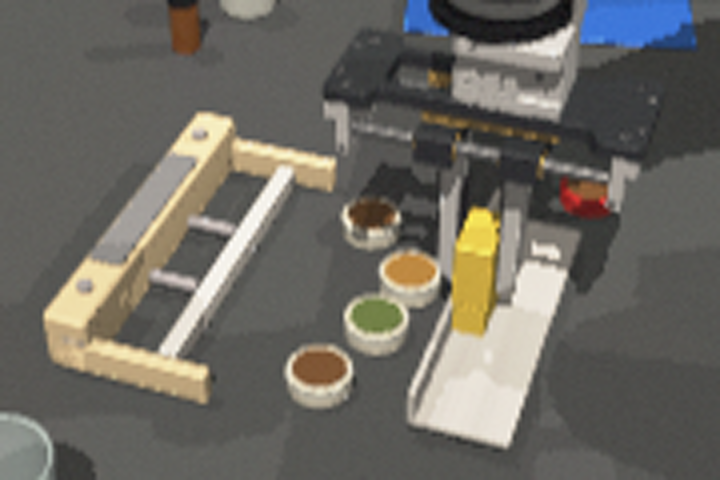

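```bash
python3 -m inch '{"grip":[-1,-1,-1,-1],"travel":[[0,0,-0.4],[0,0,-0.8],[0,0,-0.95],[0,0,-0.95]],"turn":[[-0.15,-0.4,0],[-0.15,-0.4,0],[-0.15,-0.4,0],[-0.15,-0.4,0]]}'
python3 - <<'E'
from h import *
for i in range(1):
    s=manip.read_state();print(s['eef_pos'],s['eef_rot'],s['wrist_force'],s['moment'])
E
```

```text
clock: 9.25
eef_pos: [498.0, 87.3, 34.1]
eef_rot: [3.136, 0.008, 1.376]
wrist_force: [0.9, 0.2, -1.9]
finger_gap: 23.7
[498.00331107  87.2795683   34.10814096] [3.13646127 0.00807328 1.37611465] [ 0.87465167  0.19240246 -1.85304268] [-0.05459444 -0.06224758  0.00979758]
```

```bash
python3 -m inch '{"grip":[-1,-1,-1,-1,-1,-1,-1,-1,-1,-1],"travel":[[0.59,-0.11,0],[1.18,-0.23,0],[1.77,-0.34,0],[2.35,-0.46,0],[2.94,-0.57,0],[3.53,-0.69,0],[4.12,-0.8,0],[4.71,-0.92,0],[5.2,-1.01,0],[5.5,-1.07,0]],"turn":[[0,0,0],[0,0,0],[0,0,0],[0,0,0],[0,0,0],[0,0,0],[0,0,0],[0,0,0],[0,0,0],[0,0,0]]}'
python3 - <<'E'
from h import *
s=manip.read_state();print(s['eef_pos'],s['eef_rot'],s['wrist_force'],s['moment'])
for n in ['side','wrist','scene']: snap(n,n+'7')
im=cv2.imread('pics/side7.png')[130:250,170:350];cv2.imwrite('pics/side7c.png',cv2.resize(im,None,fx=4,fy=4,interpolation=cv2.INTER_CUBIC))
E
python3 w.py wrist7
```

```text
clock: 10.5
eef_pos: [553.3, 76.5, 34.1]
eef_rot: [3.136, 0.008, 1.376]
wrist_force: [-0.2, -1.3, -0.9]
finger_gap: 23.5
[553.26962745  76.53014757  34.05869027] [3.13648218 0.00809748 1.37612197] [-0.24809071 -1.34657358 -0.88995133] [ 0.00603214  0.04392797 -0.01841049]
blob [321.2  92.3] 1142 c [600.8 145.3  20.3] bay [-70.1  75.3] z 13.905081240787226
blob [316.1 184.1] 2999 c [590.6  91.6  20.5] bay [-70.   20.6] z 14.507931572484267
blob [419.7 257.7] 1702 c [653.6  31.9  37.1] bay [  3.3 -26. ] z 17.691946756454072
blob [327.3 239.9] 434 c [589.4  48.3  18.1] bay [-62.8 -22.1] z 13.965861916911877
blob [324.1 252.4] 633 c [587.4  46.4  14.6] bay [-64.4 -24.4] z 14.726133628058648
bar 5049 [439.2 171.4] [663.6  74.6] [161.1  15.9] 79.23209381103516 z 18.044702559614336
housing 161 [508.7 292.2] [694.9  10.2] [25.2  2.6] 78.77702331542969 33.95505057987512
housing 688 [498.9 363. ] [686.6 -42.4] [38.8  6. ] 79.10060119628906 37.67257432667613
rails 2442 [455.7  28.6] [677.9 164.4] [10.4 61.1] 79.10313415527344 21.714357411871916
rails 1654 [501.1 254.5] [699.2  32.1] [92.4  2.9] 79.00452423095703 21.591538825082324
rails 1349 [461.3 363.1] [665.4 -45.9] [33.5 39.4] 81.05432891845703 21.94680911508661
blade dir 78.56478 mean [576.5 137.5  19. ] [583.  175.2   0. ]
```

View pics/wrist7.png

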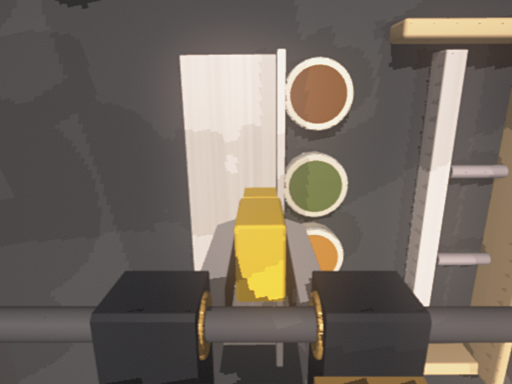

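View pics/side7c.png

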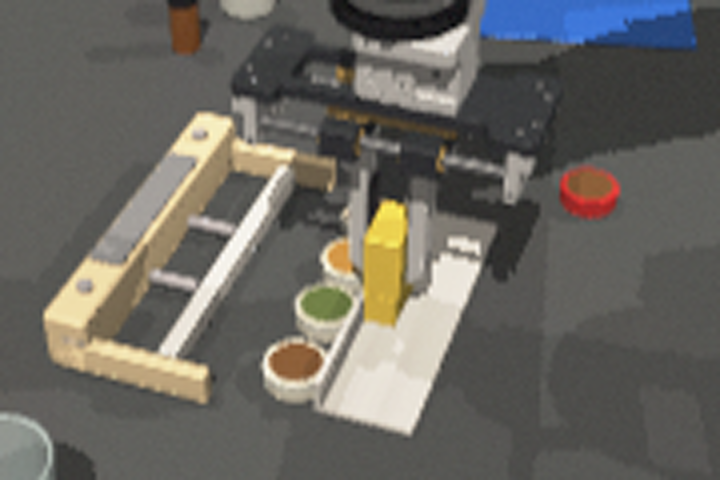

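```bash
python3 -m inch '{"grip":[-1,-1,-1,-1,-1,-1,-1,-1,-1],"travel":[[0.49,-0.1,0],[0.98,-0.19,0],[1.47,-0.29,0],[1.96,-0.38,0],[2.45,-0.48,0],[2.94,-0.57,0],[3.43,-0.67,0],[3.8,-0.74,0],[4.1,-0.8,0]],"turn":[[0,0,0],[0,0,0],[0,0,0],[0,0,0],[0,0,0],[0,0,0],[0,0,0],[0,0,0],[0,0,0]]}'
python3 - <<'E'
from h import *
s=manip.read_state();print(s['eef_pos'],s['eef_rot'],s['wrist_force'],s['moment'])
for n in ['side','wrist','scene']: snap(n,n+'8')
im=cv2.imread('pics/side8.png')[130:250,170:350];cv2.imwrite('pics/side8c.png',cv2.resize(im,None,fx=4,fy=4,interpolation=cv2.INTER_CUBIC))
F=[]
for i in range(4): manip.camera('wrist'); F.append(manip.read_state()['wrist_force'])
print(np.round(F,1))
E
python3 w.py wrist8
```

```text
clock: 11.78
eef_pos: [594.2, 68.5, 34.0]
eef_rot: [3.137, 0.008, 1.376]
wrist_force: [-1.2, -0.5, -2.1]
finger_gap: 23.9
[594.23319729  68.52374753  34.01510509] [3.13652387 0.00808361 1.37604162] [-1.16809986 -0.45477006 -2.08505677] [-0.04714771  0.09113147 -0.011098  ]
[[ 0.2 -0.1 -1.8]
 [-1.2  0.4 -1.3]
 [ 0.9 -0.1 -1.7]
 [-0.  -0.2 -1.8]]
blob [312.2  93.9] 839 c [641.9 137.3  20.3] bay [-28.2  75.3] z 13.933908990080994
blob [316.1 184.2] 3001 c [631.8  83.5  20.6] bay [-27.9  20.5] z 14.510315087427827
blob [355.7 243.3] 792 c [650.4  43.9  24.5] bay [ -2.2 -14.8] z 17.618246167725857
blob [327.3 240. ] 429 c [629.9  39.6  18.4] bay [-21.4 -22.9] z 13.86425272855277
blob [324.1 252.3] 623 c [628.3  38.3  14.6] bay [-22.7 -24.5] z 14.740056926413331
bar 4429 [371.  157.1] [665.   87.7] [135.   12.8] 79.19969940185547 z 18.058227456022678
housing 7198 [478.6 132.2] [717.2  77.9] [165.2  20.4] 79.05525970458984 39.02968827422809
housing 1866 [452.5 362.8] [699.1 -42.9] [36.3 30.1] 78.67146301269531 39.92627627102179
rails 6944 [427.7 102.1] [670.5  82. ] [175.8  79.8] 78.04491424560547 22.026389956232848
blade dir 78.559235 mean [617.5 129.5  19.4] [625.2 167.4   0.7]
```

View pics/wrist8.png

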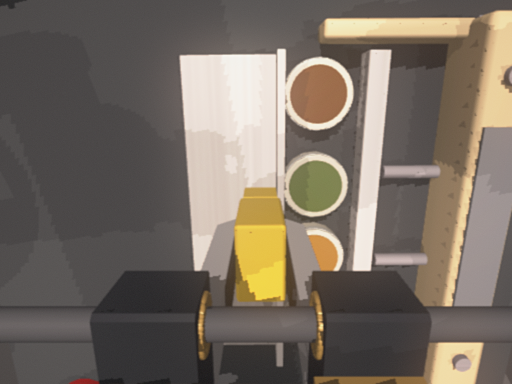

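View pics/side8c.png

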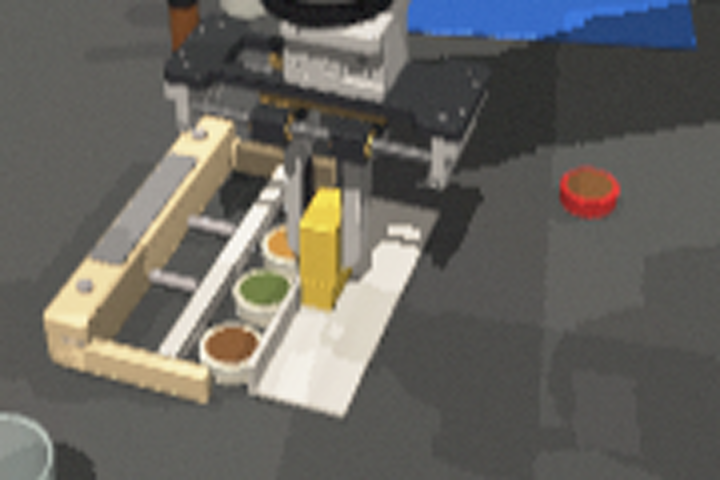

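```bash
cat > f.py <<'E'
from h import *
F=[];M=[]
for i in range(6): manip.camera('wrist'); s=manip.read_state(); F.append(s['wrist_force']); M.append(s['moment'])
F=np.array(F); b=np.array([.981,-.191,0])
print('t',s['clock'],'push',(-F@b).mean().round(2),'sd',(F@b).std().round(2),'F',F.mean(0).round(2),'M',np.mean(M,0).round(3),s['eef_pos'].round(2),s['eef_rot'].round(4), 'gap',round(s['finger_gap'],1))
E
python3 -m inch '{"grip":[-1,-1,-1],"travel":[[0.2,-0.04,0],[0.39,-0.08,0],[0.39,-0.08,0]],"turn":[[0,0,0],[0,0,0],[0,0,0]]}'; python3 f.py
python3 -m inch '{"grip":[-1,-1],"travel":[[0.1,-0.02,0],[0.1,-0.02,0]],"turn":[[0,0,0],[0,0,0]]}'; python3 f.py
```

```text
clock: 12.5
eef_pos: [598.1, 67.8, 34.1]
eef_rot: [3.136, 0.008, 1.376]
wrist_force: [-0.4, -0.1, -1.4]
finger_gap: 23.8
t 12.8 push 0.02 sd 0.45 F [-0.01  0.06 -1.81] M [-0.027 -0.059  0.001] [597.9   67.78  34.13] [3.1363 0.008  1.3761] gap 23.5
clock: 13.05
eef_pos: [598.9, 67.6, 34.1]
eef_rot: [3.136, 0.008, 1.376]
wrist_force: [-0.7, -0.0, -1.6]
finger_gap: 23.7
t 13.35 push -0.07 sd 0.65 F [ 0.1   0.15 -1.7 ] M [-0.042 -0.081 -0.005] [598.91  67.58  34.11] [3.1363 0.0081 1.3761] gap 23.5
```

```bash
python3 -m inch '{"grip":[-1,-1],"travel":[[0.1,-0.02,0],[0.1,-0.02,0]],"turn":[[0,0,0],[0,0,0]]}'; python3 f.py
python3 -m inch '{"grip":[-1,-1],"travel":[[0.1,-0.02,0],[0.1,-0.02,0]],"turn":[[0,0,0],[0,0,0]]}'; python3 f.py
```

```text
clock: 13.6
eef_pos: [600.0, 67.4, 34.1]
eef_rot: [3.136, 0.008, 1.376]
wrist_force: [-0.7, -0.1, -1.6]
finger_gap: 23.6
t 13.9 push 0.32 sd 0.51 F [-0.28  0.21 -1.62] M [-0.011 -0.063  0.003] [599.93  67.4   34.15] [3.1362 0.008  1.3761] gap 23.9
clock: 14.15
eef_pos: [600.7, 67.2, 34.0]
eef_rot: [3.137, 0.008, 1.376]
wrist_force: [-2.4, 1.4, -1.0]
finger_gap: 23.4
t 14.45 push 2.98 sd 0.35 F [-2.88  0.81 -1.29] M [ 0.103  0.518 -0.028] [600.79  67.2   34.07] [3.1366 0.0081 1.3761] gap 23.9
```

```bash
python3 -m inch '{"grip":[-1,-1],"travel":[[0.1,-0.02,0],[0.1,-0.02,0]],"turn":[[0,0,0],[0,0,0]]}'; python3 f.py
python3 - <<'E'
from h import *
for n in ['side','wrist','scene']: snap(n,n+'9')
a=cv2.resize(cv2.imread('pics/side9.png')[150:230,190:290],None,fx=6,fy=6,interpolation=cv2.INTER_CUBIC);cv2.imwrite('pics/side9c.png',a)
a=cv2.resize(cv2.imread('pics/scene9.png')[170:250,200:310],None,fx=6,fy=6,interpolation=cv2.INTER_CUBIC);cv2.imwrite('pics/scene9c.png',a)
E
```

```text
clock: 14.7
eef_pos: [601.4, 67.1, 33.9]
eef_rot: [3.138, 0.008, 1.376]
wrist_force: [-5.0, 1.0, 0.0]
finger_gap: 24.0
t 15.0 push 5.09 sd 0.32 F [-5.01  0.9   0.18] M [ 0.163  1.061 -0.008] [601.41  67.09  33.92] [3.1377 0.0082 1.3762] gap 23.5
```

View pics/wrist9.png

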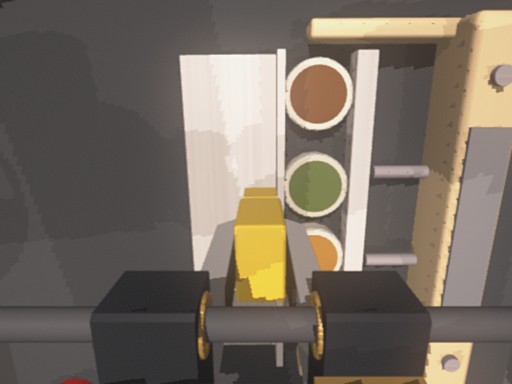

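View pics/scene9c.png

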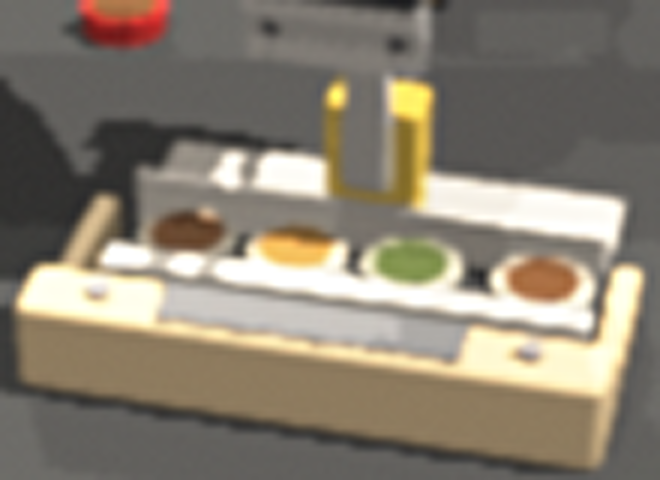

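View pics/side9c.png

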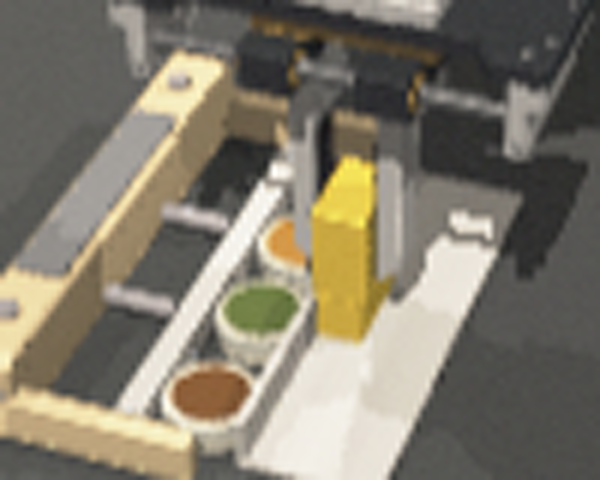

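```bash
python3 -m inch '{"grip":[-1,-1,-1,-1,-1,-1],"travel":[[0.08,-0.015,0],[0.12,-0.023,0],[0.16,-0.03,0],[0.18,-0.035,0],[0.2,-0.04,0],[0.2,-0.04,0]],"turn":[[0,0,0],[0,0,0],[0,0,0],[0,0,0],[0,0,0],[0,0,0]]}'; python3 f.py
```

```text
clock: 15.9
eef_pos: [602.3, 66.9, 33.6]
eef_rot: [3.141, 0.009, 1.376]
wrist_force: [-9.5, 2.6, 1.7]
finger_gap: 24.1
t 16.2 push 9.87 sd 0.34 F [-9.74  1.63  1.95] M [ 0.388  2.064 -0.013] [602.26  66.91  33.57] [3.1408 0.0087 1.3763] gap 24.0
```

```bash
python3 -m inch '{"grip":[-1,-1,-1,-1,-1,-1,-1,-1,-1,-1],"travel":[[0.13,-0.025,0],[0.14,-0.025,0],[0.14,-0.025,0],[0.14,-0.025,0],[0.14,-0.025,0],[0.14,-0.025,0],[0.14,-0.025,0],[0.14,-0.025,0],[0.14,-0.025,0],[0.14,-0.025,0]],"turn":[[0,0,0],[0,0,0],[0,0,0],[0,0,0],[0,0,0],[0,0,0],[0,0,0],[0,0,0],[0,0,0],[0,0,0]]}'; python3 f.py; python3 -c "
from h import *
snap('scene','scene10');snap('wrist','wrist10')
a=cv2.resize(cv2.imread('pics/scene10.png')[170:250,200:310],None,fx=6,fy=6,interpolation=cv2.INTER_CUBIC);cv2.imwrite('pics/scene10c.png',a)"; python3 w.py wrist10 | grep -E 'blob|bar|hous'
```

```text
clock: 17.45
eef_pos: [602.4, 66.9, 33.1]
eef_rot: [-3.139, 0.009, 1.376]
wrist_force: [-10.8, 1.7, 1.0]
finger_gap: 23.9
t 17.75 push 10.23 sd 0.25 F [-10.04   1.97   2.06] M [ 0.372  2.165 -0.017] [602.44  66.9   33.15] [-3.139   0.0091  1.3764] gap 23.4
blob [305.4  95.9] 640 c [649.3 135.7  20.3] bay [-20.7  75.1] z 13.900211955525734
blob [314.5 184.9] 2853 c [639.4  82.1  20.5] bay [-20.2  20.6] z 14.550633199640572
blob [337.3 244.4] 884 c [644.4  40.9  20.3] bay [ -7.4 -18.9] z 14.592818347156893
blob [324.3 253. ] 608 c [637.7  37.1  14.1] bay [-13.2 -23.8] z 14.771730056128476
bar 4478 [360.9 156.6] [666.6  88.2] [134.2  12.6] 79.32662963867188 z 18.087866568451915
housing 8443 [472.  120.5] [720.6  78.4] [163.2  26.6] 79.05812072753906 39.37149549073072
housing 1511 [446.9 362.3] [701.1 -39.4] [32.8 29.2] 79.01712799072266 40.08160267394979
```

View pics/scene10c.png

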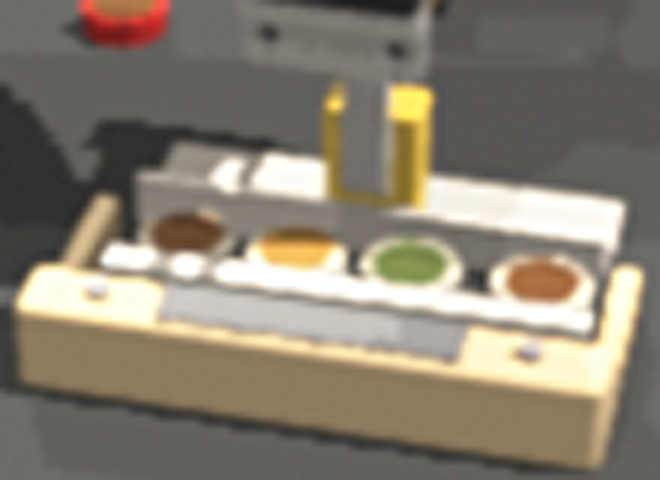

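```bash
python3 -m inch '{"grip":[-1,-1,-1,-1,-1,-1,-1,-1,-1,-1],"travel":[[0.15,-0.03,0.03],[0.17,-0.03,0.03],[0.17,-0.03,0.03],[0.17,-0.03,0.03],[0.17,-0.03,0.03],[0.17,-0.03,0.03],[0.17,-0.03,0.03],[0.17,-0.03,0.03],[0.17,-0.03,0.03],[0.17,-0.03,0.03]],"turn":[[0,0,0],[0,0,0],[0,0,0],[0,0,0],[0,0,0],[0,0,0],[0,0,0],[0,0,0],[0,0,0],[0,0,0]]}'; python3 f.py
```

```text
clock: 19.1
eef_pos: [602.7, 66.9, 33.0]
eef_rot: [-3.135, 0.01, 1.377]
wrist_force: [-10.6, 2.6, 2.4]
finger_gap: 23.6
t 19.4 push 11.09 sd 0.63 F [-10.85   2.34   2.49] M [ 0.382  2.337 -0.05 ] [602.74  66.85  32.98] [-3.1352  0.0097  1.3765] gap 23.6
```

```bash
python3 -m inch '{"grip":[-1,-1,-1,-1,-1,-1,-1,-1,-1,-1],"travel":[[0.08,-0.015,0],[0.04,-0.008,0],[0,0,0],[-0.04,0.008,0],[-0.08,0.015,0],[-0.12,0.023,0],[-0.16,0.03,0],[-0.2,0.04,0],[-0.24,0.047,0],[-0.28,0.055,0]],"turn":[[0,0,0],[0,0,0],[0,0,0],[0,0,0],[0,0,0],[0,0,0],[0,0,0],[0,0,0],[0,0,0],[0,0,0]]}'
python3 -m inch '{"grip":[-1,-1,-1,-1,-1,-1,-1,-1,-1,-1],"travel":[[-0.04,0.008,0],[-0.08,0.015,0],[-0.12,0.023,0],[-0.16,0.03,0],[-0.2,0.04,0],[-0.25,0.05,0],[-0.3,0.06,0],[-0.36,0.07,0],[-0.42,0.08,0],[-0.5,0.1,0]],"turn":[[0,0,0],[0,0,0],[0,0,0],[0,0,0],[0,0,0],[0,0,0],[0,0,0],[0,0,0],[0,0,0],[0,0,0]]}'; python3 f.py;  python3 -c "
from h import *
snap('scene','scene11');snap('wrist','wrist11');snap('side','side11')
a=cv2.resize(cv2.imread('pics/scene11.png')[170:250,200:310],None,fx=6,fy=6,interpolation=cv2.INTER_CUBIC);cv2.imwrite('pics/scene11c.png',a)"; python3 w.py wrist11 | grep -E 'blob|bar|hous'
```

```text
clock: 20.65
eef_pos: [600.4, 67.4, 33.3]
eef_rot: [-3.136, 0.009, 1.376]
wrist_force: [-0.3, -0.4, -1.6]
finger_gap: 23.9
clock: 21.9
eef_pos: [595.3, 68.4, 33.3]
eef_rot: [-3.136, 0.009, 1.376]
wrist_force: [0.3, 0.1, -1.8]
finger_gap: 23.7
t 22.2 push -0.5 sd 0.25 F [ 0.54  0.15 -1.78] M [-0.051 -0.069 -0.   ] [595.35  68.39  33.26] [-3.1364  0.0095  1.3766] gap 24.0
blob [312.5  95.3] 866 c [647.8 136.   20.3] bay [-22.2  75.2] z 13.83267959911771
blob [322.4 184.8] 3122 c [637.3  82.4  20.5] bay [-22.3  20.5] z 14.508048456030437
blob [346.  241.3] 1203 c [645.1  45.1  24. ] bay [ -7.6 -14.6] z 14.793605137747932
blob [328.5 253.3] 880 c [632.3  37.5  15.2] bay [-18.7 -24.5] z 14.737051600483
bar 4451 [370.8 156.7] [665.2  88.8] [133.7  12.7] 79.03970336914062 z 18.04774870207686
housing 7130 [479.1 133. ] [717.1  78.5] [164.1  20. ] 79.24483489990234 39.03512328031171
housing 1906 [453.2 362.5] [699.6 -41.4] [36.9 30.7] 79.56263732910156 39.87679267308937
```

View pics/scene11c.png

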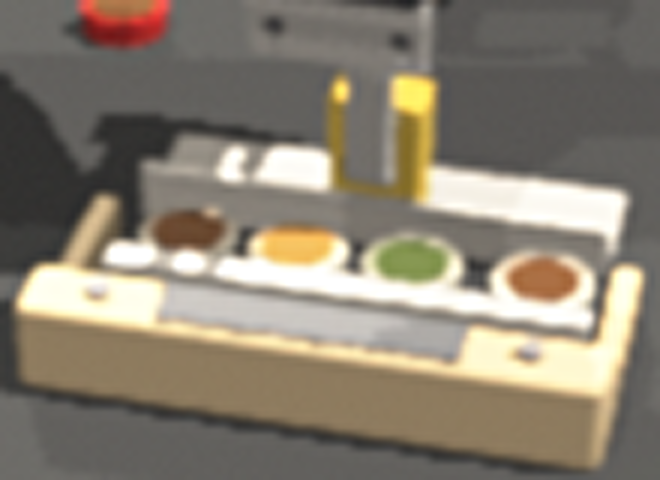

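View pics/wrist11.png

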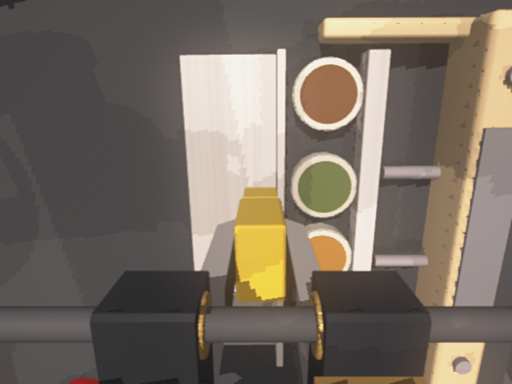

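```bash
python3 -m inch '{"grip":[-1,-1,-1,-1,-1,-1,-1,-1,-1,-1],"travel":[[-0.6,0.12,0],[-1.6,0.31,0],[-2.6,0.5,0],[-3.6,0.7,0.5],[-4.6,0.9,2],[-5.6,1.1,4],[-6.6,1.3,6.5],[-7.6,1.5,9],[-8.4,1.6,11],[-8.4,1.6,11.5]],"turn":[[0,0,0],[0,0,0],[0,0,0],[0,0,0],[0,0,0],[0,0,0],[0,0,0],[0,0,0],[0,0,0],[0,0,0]]}'
python3 -c "
from h import *
s=manip.read_state();print(s['eef_pos'],s['eef_rot'])
snap('wrist','wrist12')"; python3 w.py wrist12
```

```text
clock: 23.6
eef_pos: [511.3, 84.6, 149.7]
eef_rot: [-3.139, 0.009, 1.377]
wrist_force: [0.3, 0.3, -1.9]
finger_gap: 23.6
[511.29133657  84.57594791 149.73119327] [-3.13868939  0.0087615   1.37683666]
blob [385.9  94.9] 401 c [647.5 135.8  20.4] bay [-22.5  74.9] z 13.759831209380252
blob [390.3 153.3] 1381 c [637.1  82.1  20.4] bay [-22.4  20.2] z 14.458252053440845
blob [397.8 223.7] 2203 c [650.1   8.9  57. ] bay [  4.2 -49.1] z 15.270130807692823
blob [387.  202.6] 710 c [627.8  34.6  15.7] bay [-22.5 -28.2] z 14.708691714593442
bar 2602 [419.6 165.4] [658.8  55.9] [199.   13.1] 79.01081848144531 z 18.077768101858823
housing 4382 [484.8 181.5] [714.3  45.5] [229.1  30.4] 80.2204360961914 39.2804241791321
rails 3873 [456.3 145.3] [666.7  54.3] [229.7  80.2] 79.27928924560547 22.04775290927273
blade dir 79.30929 mean [533.6 144.4 131.7] [547.9 195.4   0.6]
```

View pics/wrist12.png

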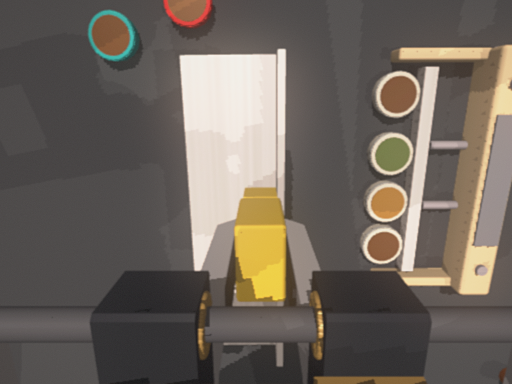

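All four dishes stand in a straight row touching the bar, at (398,94), (391,153), (386,202) and (382,245). Next I'll return the straightedge to its mat.

```bash
python3 -m inch '{"grip":[-1,-1,-1,-1,-1,-1,-1,-1,-1,-1],"travel":[[-0.5,-3,0],[-0.8,-7,0],[-1.2,-11,0],[-1.5,-15,0],[-1.8,-19,0],[-2.2,-23,0],[-2.5,-27,0],[-2.9,-31,0],[-3.2,-35,0],[-3.5,-38,0]],"turn":[[0,0,10],[0,0,20],[0,0,30],[0,0,40],[0,0,50],[0,0,60],[0,0,70],[0,0,80],[0,0,90],[0,0,98]]}'
python3 -c "
from h import *
s=manip.read_state();print(s['eef_pos'],s['eef_rot'])"
```

```text
clock: 24.9
eef_pos: [476.0, -297.1, 148.3]
eef_rot: [-3.139, 0.008, 3.091]
wrist_force: [0.1, 0.1, -1.2]
finger_gap: 23.7
[ 475.95458811 -297.06169617  148.29646219] [-3.1389455   0.00774605  3.0913799 ]
```

```bash
python3 -m inch '{"grip":[-1,-1,-1,-1,-1],"travel":[[0,-1,0],[-0.04,-1.96,-2],[-0.04,-1.96,-5],[-0.04,-1.96,-7],[-0.04,-1.96,-7]],"turn":[[0,0,3],[-0.1,-0.35,6.1],[-0.1,-0.35,6.1],[-0.1,-0.35,6.1],[-0.1,-0.35,6.1]]}'
python3 -c "
from h import *
s=manip.read_state();print(s['eef_pos'],s['eef_rot'])
snap('wrist','wrist13')"
```

```text
clock: 25.52
eef_pos: [474.7, -316.1, 76.2]
eef_rot: [-3.14, 0.011, -3.086]
wrist_force: [0.2, -0.7, -1.3]
finger_gap: 23.5
[ 474.67226462 -316.07068082   76.16236763] [-3.13975543  0.01085314 -3.08551448]
```

View pics/wrist13.png

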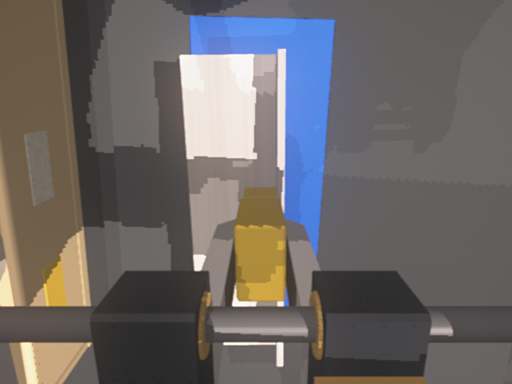

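```bash
python3 -m inch '{"grip":[-1,-1,-1,-1,-1,-1],"travel":[[0.05,-0.03,-1.5],[0.08,-0.06,-3],[0.08,-0.06,-3.6],[0.08,-0.06,-3.8],[0.08,-0.06,-3.9],[0.08,-0.06,-3.9]],"turn":[[0,0.3,0],[0,0.6,0],[0,0.6,0],[0,0.6,0],[0,0.6,0],[0,0.6,0]]}';python3 f.py
```

```text
clock: 26.32
eef_pos: [476.2, -317.2, 38.9]
eef_rot: [-3.139, 0.003, -3.085]
wrist_force: [0.9, 0.5, -1.3]
finger_gap: 23.9
t 26.625 push -0.12 sd 0.18 F [ 0.1  -0.11 -1.73] M [ 0.083 -0.142  0.012] [ 476.13 -317.14   38.74] [-3.1387e+00  2.3000e-03 -3.0854e+00] gap 23.7
```

```bash
python3 -m inch '{"grip":[-1,-1,-1,-1],"travel":[[-0.05,0.04,-0.15],[-0.05,0.04,-0.3],[-0.05,0.04,-0.38],[-0.05,0.04,-0.38]],"turn":[[0,0,0],[0,0,0],[0,0,0],[0,0,0]]}';python3 f.py
```

```text
clock: 27.12
eef_pos: [475.6, -316.7, 34.8]
eef_rot: [-3.139, 0.002, -3.085]
wrist_force: [0.3, -0.2, -1.9]
finger_gap: 23.6
t 27.425 push -0.17 sd 0.24 F [ 0.19  0.1  -1.68] M [ 0.079 -0.145  0.   ] [ 475.68 -316.75   34.99] [-3.1386e+00  2.4000e-03 -3.0854e+00] gap 23.7
```

```bash
python3 -m inch '{"grip":[-1,-1,-1],"travel":[[0,0,-0.05],[0,0,-0.1],[0,0,-0.1]],"turn":[[0,0,0],[0,0,0],[0,0,0]]}';python3 f.py
python3 -m inch '{"grip":[-1,-1,-1],"travel":[[0,0,-0.05],[0,0,-0.08],[0,0,-0.08]],"turn":[[0,0,0],[0,0,0],[0,0,0]]}';python3 f.py
```

```text
clock: 27.8
eef_pos: [475.8, -316.8, 34.5]
eef_rot: [-3.138, 0.003, -3.085]
wrist_force: [-1.4, 2.1, 5.4]
finger_gap: 23.5
t 28.1 push 2.33 sd 0.29 F [-2.15  1.15  5.36] M [0.51  0.385 0.01 ] [ 475.79 -316.8    34.56] [-3.1384e+00  2.7000e-03 -3.0854e+00] gap 23.6
clock: 28.48
eef_pos: [475.8, -316.8, 34.5]
eef_rot: [-3.138, 0.003, -3.085]
wrist_force: [-3.4, 2.9, 8.3]
finger_gap: 23.9
t 28.775 push 3.93 sd 0.28 F [-3.5   2.61  8.82] M [ 0.791  0.767 -0.034] [ 475.78 -316.8    34.56] [-3.1384e+00  2.7000e-03 -3.0854e+00] gap 23.7
```

Down at the same height as at the grasp. I'll release slowly, then retreat.

```bash
python3 -m inch '{"grip":[-0.4,-0.3,-0.2,-0.1,0,0.1,0.2,0.2],"travel":[[0,0,0],[0,0,0],[0,0,0],[0,0,0],[0,0,0],[0,0,0],[0,0,0],[0,0,0]],"turn":[[0,0,0],[0,0,0],[0,0,0],[0,0,0],[0,0,0],[0,0,0],[0,0,0],[0,0,0]]}'
python3 -m inch '{"grip":[0.2,0.2,0.2,0.2,0.2,0.2,0.2,0.2],"travel":[[0,0,1],[0,0,3],[0,0,6],[0,0,10],[0,0,14],[0,0,18],[0,0,20],[0,0,20]],"turn":[[0,0,0],[0,0,0],[0,0,0],[0,0,0],[0,0,0],[0,0,0],[0,0,0],[0,0,0]]}'
python3 - <<'E'
from h import *
print(manip.read_state()['clock'])
for n in ['scene','side','wrist']: snap(n,n+'14')
a=cv2.resize(cv2.imread('pics/scene14.png')[140:250,90:350],None,fx=3,fy=3,interpolation=cv2.INTER_CUBIC);cv2.imwrite('pics/scene14c.png',a)
E
python3 meas.py | grep -E 'scene|side|blue|yellow|blade'; python3 meas2.py
```

```text
clock: 29.78
eef_pos: [475.8, -316.8, 34.5]
eef_rot: [-3.138, 0.003, -3.085]
wrist_force: [-0.4, 0.1, -0.5]
finger_gap: 56.6
clock: 30.78
eef_pos: [476.1, -317.1, 236.4]
eef_rot: [-3.136, 0.005, -3.085]
wrist_force: [0.4, -0.1, -0.2]
finger_gap: 56.1
30.775
scene bench z 0.2616488951850897
blue 572 px [136. 181.] rect [ 467. -314.] [247.  98.] 0.4 z [0.4 2.9 5.1]
yellow 146 px [124. 167.] rect [ 481. -314.] [37. 21.] 0.4 z [30.1 52.2 71.6]
blade 141 px [129. 175.] rect [ 477. -305.] [202.   6.] 4.0 z [13.4 24.  27.9]
blade 160 px [111. 228.] rect [ 733. -277.] [22. 42.] 36.0 z [15.4 30.2 39.4]
blade 264 px [ 51. 248.] rect [ 803. -385.] [94.  5.] 0.1 z [13.1 25.4 38.2]
side bench z -1.1554085313993028
blue 452 px [311. 136.] rect [ 468. -316.] [239. 102.] 1.7 z [-0.1  1.7  3.5]
yellow 162 px [305. 119.] rect [ 478. -313.] [39. 30.] 7.7 z [32.9 54.4 72.4]
blade 192 px [216. 109.] rect [ 788. -393.] [117.  55.] 35.1 z [13.2 26.  38.5]
blade 106 px [231. 127.] rect [ 719. -272.] [42. 24.] 16.0 z [14.1 27.7 38.4]
blade 252 px [304. 129.] rect [ 476. -301.] [197.  12.] 3.3 z [12.6 20.2 26
[... 221 characters left out ...]
089416503906), 79.39244079589844) [658.6  57.   17.1]
housing 531 ((720.9134521484375, 45.545005798339844), (228.74452209472656, 33.363792419433594), 79.52178192138672)
bay ((725.3187255859375, 46.52815246582031), (232.07672119140625, 49.62212371826172), 85.84297943115234)
side
407 [243. 187.] circ 630.5 27.4 78.7 mean [625.7  21.1  13.9]
bar 250 [226. 196.] ((661.5512084960938, 59.342166900634766), (199.9501495361328, 18.51883888244629), 79.77101135253906) [661.6  67.   16.6]
housing 459 ((717.8460083007812, 49.44750213623047), (230.2889404296875, 30.818309783935547), 78.86361694335938)
bay ((681.0795288085938, 55.76970672607422), (232.51724243164062, 105.40889739990234), 78.86361694335938)
```

View pics/scene14c.png

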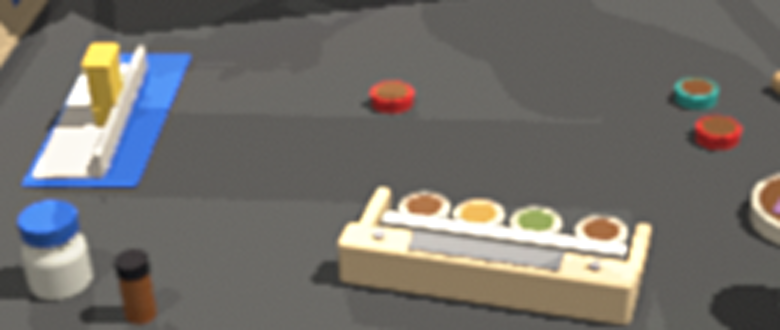

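View pics/wrist14.png

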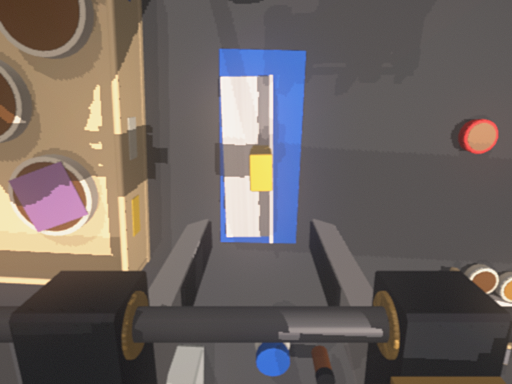

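View pics/side14.png

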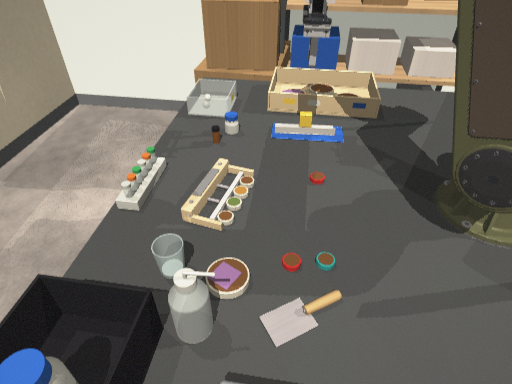

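```bash
python3 -c "
from cell import manip
print(manip.sign_off())"
```

```text
the job is handed in; nothing more can be done
None
```

The job is done and handed in at about 31 s of the 72 s allowed. The straightedge pushed all four white dishes as one row into the bay, pressed them against the bar, and is back on its mat.

- **Pressing:** the wrist read about 10.2 N for roughly 1.5 s, then about 11.1 N for another 1.5 s. At full push the foot also rested lightly on the bench (about 4 N). I estimate up to 1 N went into rubbing there, so the bar probably saw slightly less than those readings.
- **Dishes:** after easing off, the wrist camera put three of them within 0.1 mm of each other in bay x. It got no clean reading of the fourth, an end dish, because it merged with the bar. The pictures show all four standing against the bar, and an image during the press showed all four between blade and bar. I had no force reading for individual dishes.
- **Straightedge:** it lies along its mat within about 1–3 mm of where it started, at the same angle to within about 1°. As at the start, its foot's rear edge sits right at the mat's edge.
- **Everything else:** the red and turquoise look-alikes and the other items look undisturbed in the final pictures.
- **Camera disagreement:** the scene and side cameras differed by up to about 4 mm in y. I relied on the wrist camera where it mattered.

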